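# Lower the nested lids onto the tin and lift the outer lid alone

## Robot

A 6-joint arm with a two-finger parallel gripper is mounted at the origin on a cart in front of the work surface, level with it; the furniture and walls round the work are solid. World frame = base frame: x ahead of the robot, y to its left, z up, the work surface at z = 0. Lengths are in mm, angles in rad, forces in N, time in s.
With the tool pointing down it reaches from about 275 to 750 mm from the base axis. Payload 10.2 kg.
Tool frame: the origin (TCP) lies midway between the tips of the shut fingers; the grasp point (between the pads) lies bot.hold_point_z behind it (bot.hold_point_z is the distance from the TCP to the grasp point, in mm); z points along the fingers, y is the line along which they close (so a half turn about z gives the same grasp; the last joint's range is limited). The gripper opens to 88 mm and grips with 3 to 60 N. Pads are 18 mm wide; open, the fingers measure 123 mm over their backs; the gripper's body (75 mm by 187 mm) begins 45 mm behind the grasp point.
Start: joints at [0.981, 0.313, 1.498, -0, 1.331, -0.223], TCP at [188.294, 490.078, 238.72] pointing down, gripper open.
Joint ranges: [-2.94, 2.94], [-0.97, 2.17], [0.19, 2.56], [-1.23, 4.37], [0.02, 3.11], [-2.88, 2.88]. Speed limits (rad/s): [2.39, 2.39, 3.01, 3.14, 3.14, 3.14].

## Interface

Orientations are given as a unit quaternion [w, x, y, z].
In Python, from rig import bot gives the robot as it stands.
- The arm moves only by the tool send_rows, never from a script. Its argument "commands" is one flat list of numbers, 7 for each row, row after row: the shift along the tool's x, y, z in mm, then the turn, a rotation vector about the tool's x, y, z in rad, then the finger opening in mm, from 0 to 88.1. In form: [tx, ty, tz, rx, ry, rz, fingers, tx, ty, tz, rx, ry, rz, fingers, ...]. A call has 1 to 5 rows; each row shifts and turns the commanded pose from where the row before left it, along the tool's axes as they then stand; what a row does not reach is not made up. A row lasts 1/12 s, in which the tool goes at most 41.7 mm and 7.16 degrees, less where a joint would pass 70% of its speed; a pose out of reach is approached as far as the arm can. A call with a gripper value outside its range is refused whole. The fingers move at their own pace and stop on an object; "squeeze" is the grip in N (left out, the last holds). Time passes only in rows, so rows that do not move let the fingers close. It gives the time, the measured TCP pose, the force, the opening and the grip force at its end, in the units of the state.
- bot.state(): the state, without advancing time (a new reading comes with each control period).
- bot.snapshot(name): name is "side" or "top"; returns a dict with "color" (400x640x3 uint8, red, green, blue), "K" (3x3 intrinsics, pixels), "k1" (the pictures are not rectified: a ray, as slopes to the right and down, at radius r is drawn at 1 + k1 r^2 times it, then the intrinsics apply), "R" (3x3) and "t" (3): a world point X has camera coordinates R X + t. Camera axes: x right, y down, z forward; pixel columns grow to the right and rows downward; lengths in mm; the calibration is good to about 2 mm. A picture is of the moment at which its call begins. There is no depth.
- bot.job_done(): hands the job in; it is judged then, once.
The state is a dict: "time": time; "q": joint angles; "qd": joint speeds; "joint_torque": joint torques, N m; "position": TCP position; "orientation": TCP orientation; "ft_force": force on the tool from outside, world axes, zero at the start; "ft_torque": the same for the moment, N m; "opening": finger opening in mm; "grip_force": force on a finger pad.
Only numpy, scipy, OpenCV 4.12 (cv2) and the standard library are available. Lean on these libraries where they do the work, as an engineer would, in place of code of your own. Each camera call takes 0.05 s, during which the arm holds its last target. There are 200 camera calls.

## Task

Close the glaze-powder tin with the little lid hoist: crank the handwheel clockwise (seen from above), regripping as you need, until its pointer stands at the index post, so that the nested lids come down together, the inner lid seats on the tin and the fork hangs clear just below it. Then take the outer lid by its bar and lift it alone straight up, about 10 cm, leaving the inner lid undisturbed on the tin and the handwheel where you set it, and finish while still holding the outer lid up, level, in the gripper. Leave the two glaze jars and the masking tape roll around the hoist alone.

Things in the scene. Friction and masses are not known exactly. Their poses are not given: they have to be found in the camera images.
- handwheel (a joint): angle of the black handwheel (level disc 82 mm across, upright axis) on the hoist's right end. 0 = lids up, grows clockwise seen from above; starts at 0 to 0.7 rad. Its silver pointer meets the index post at 4.19 rad (240 deg), the setting wanted, 8 deg either way will do; hard stop at 4.8. 1 rad lowers the fork 10 mm. Stiff (about 0.1 N m), it stays where it is left
- wheel_grip (a point): point on the handwheel's axis in the middle of its bar grip, 96 mm above the table. The bar is 60 mm long (its own x, turning with the wheel), 14 mm wide (y), from 13 mm below this point to 11 mm above it; under it lies the disc. The pointer lies on the rim at the bar's -x end, 38 mm from the axis. z up
- index_post (a point): top of the slim steel post (7 mm thick) on the gear housing, 51 mm from the wheel's axis and 12 mm below wheel_grip; fixed to the hoist. The wheel's disc clears it
- fork (a joint): how far the hoist's fork has come down from its top position, m (10 mm for each radian of the handwheel). The inner lid meets the tin at 0.037; at the index the fork is at 0.042
- fork_top (a point): point on the tin's axis at the height of the top faces of the fork's two prongs (each 11 mm wide, 10 mm thick, 107 mm apart centre to centre, either side of the tin), on which the inner lid's flange rests at the start
- tin_rim (a point): centre of the mouth of the fixed tin, at its rim, 87 mm above the table; tin 86 mm across, mouth 80 mm. It stands on the left end of the hoist (base 130 x 320 mm, fixed), 180 mm from the handwheel's axis. Guide rods and bridge, 135 mm high, stand between them 85 mm from the tin's axis. Axes of the hoist: -y points from tin to wheel, z up
- inner_flange (a point): centre of the underside of the inner lid's flange. Inner lid: bare aluminium, flange 116 mm across and 3 mm thick, plug 75 mm across and 10 mm deep below it, boss 80 mm across and 14 mm high above it, nested in the outer lid. Seated, this point lies at tin_rim. Loose, about 0.18 kg, z up
- inner_lid: the same inner lid, origin at the centre of the underside of its flange, z up
- outer_grip (a point): centre of the outer lid's bar handle: 50 mm long (its own x), 14 mm wide (y), from 14 mm below this point to 12 mm above. The lid is a bare steel cap 93 mm across, 20 mm high; its rim, 34 mm below this point, rests on the inner lid's flange. It fits over the boss 14 mm deep with 2.5 mm play, no catch. About 0.15 kg. With the lids seated this point is 124 mm above the table
- outer_lid: the same outer lid, origin at the centre of its lower rim, z up
- jar_cobalt: bystander: blue glaze jar with a black lid, 61 mm across, 75 mm high, behind the handwheel; origin at the centre of its underside
- jar_iron: bystander: dark brown glaze jar with a red lid, 53 mm across, 70 mm high, in front of the tin; origin at the centre of its underside
- tape_mask: bystander: roll of masking tape lying flat, 92 mm across, 24 mm high, in front of the handwheel; origin at the centre of its underside
There are look-alikes about, which are no part of the job. There is more than one size of the outer_lid; the job needs the larger. Leave any purple look-alike of the inner_lid alone.

How it is judged (in metres and radians):
On the way, in this order (a step that is already met when the one before it is completed fails the run):
1. the handwheel stands at the index, the inner lid sits on the tin clear of the fork, the outer lid still on it (value of joint handwheel between 4.04 and 4.34 rad and distance between inner_flange and tin_rim below 0.005 m and angle between inner_lid's own z axis and vertical below 0.05 rad and distance between outer_grip and inner_flange below 0.043 m and z of inner_flange in the frame of fork_top above 0.0015 m), for 0.2 s.
2. the outer lid alone is off the inner lid, which still sits on the tin (distance between inner_flange and tin_rim below 0.005 m and angle between inner_lid's own z axis and vertical below 0.05 rad and z of outer_lid in the frame of tin_rim above 0.025 m and contact force between the fingers and outer_lid above 0.5 N), for 0.1 s.
At the end, for the whole second after the job is handed in: Handwheel at 4.04 to 4.34 rad; inner lid seated level on the tin within 5 mm; outer lid held in the gripper, at rest, level within about 14 degrees, within 8 cm of the tin's axis, its rim 6 to 20 cm above the tin's, touching nothing but the fingers (value of joint handwheel between 4.04 and 4.34 rad and distance between inner_flange and tin_rim below 0.005 m and angle between inner_lid's own z axis and vertical below 0.05 rad and z of outer_lid in the frame of tin_rim between 0.06 and 0.2 m and angle between outer_lid's own z axis and vertical below 0.25 rad and contact force between the fingers and outer_lid above 0.5 N and contact force between outer_lid and inner_lid below 0.1 N and contact force between outer_lid and stand below 0.1 N and linear speed of outer_lid below 0.03 m/s and horizontal distance between outer_lid and tin_rim below 0.08 m); the arm keeps its last pose, push and grip.
It fails at once if a glaze jar or the masking tape roll is knocked or moved (more than 2 cm) (distance of any of jar_cobalt, jar_iron, tape_mask from where it was at the start of the episode above 0.02 m).
It fails at once if the inner lid is lifted off both the fork and the tin by more than 6 mm (z of inner_flange in the frame of fork_top above 0.006 m and z of inner_flange in the frame of tin_rim above 0.006 m).
It fails at once if the inner lid is tipped more than about 9 degrees (angle between inner_lid's own z axis and vertical above 0.15 rad).
It fails at once if the outer lid is lifted off the inner lid before the inner lid sits on the tin (distance between outer_grip and inner_flange above 0.046 m and z of inner_flange in the frame of tin_rim above 0.006 m).
It also fails if it takes over 64 s, if anything falls off the work surface, if the arm or the gripper's body presses on something with over 40 N, if the wrist force passes 120 N, or if a joint passes its speed limit or range.

## Working session

There is one attempt and no reset: what is moved stays moved. The work goes in short steps, Python scripts to look and compute and a tool call to move; the robot and the scene stay as the last step left them, time stands still between calls to the robot, and variables do not carry over. Pictures are saved under pics/ and viewed, at most 10 in all, crops included, and the job is handed in when it is done.

Besides the shell and the picture viewer there is one more tool, called as name(argument=value, ...) on one line, values as JSON. send_rows: Moves the arm, as the interface text tells. Its arguments: {"type":"object","properties":{"commands":{"type":"array","items":{"type":"number"}},"squeeze":{"type":"number"}},"required":["commands"]}

```bash
ls; mkdir -p pics; python3 - <<'E'
from rig import bot
import cv2
print(bot.hold_point_z, bot.state())
for n in("side","top"):
    s=bot.snapshot(n); cv2.imwrite(f"pics/{n}0.png",s["color"][:,:,::-1]); print(n,s["K"],s["k1"],s["R"],s["t"])
E
```

```text
pics
18.700000000000003 {'time': 0.0, 'q': array([ 9.80588341e-01,  3.13430608e-01,  1.49838336e+00, -3.29651114e-05,
        1.33099935e+00, -2.23371724e-01]), 'qd': array([-8.26056891e-04,  2.66193362e-04, -1.25003302e-03,  1.31132098e-03,
        5.67992420e-05,  9.02825637e-04]), 'joint_torque': array([ 2.76723949e-04, -4.02212763e+01, -2.52269590e+01,  6.94464566e-02,
        3.52599286e-02, -1.33843741e-04]), 'position': array([188.17244864, 489.87215148, 238.19121341]), 'orientation': array([-2.26784939e-04,  1.82387535e-01,  9.83226533e-01, -5.66863058e-04]), 'ft_force': array([-0.26617348,  1.03713428, -0.56098168]), 'ft_torque': array([-0.01393275,  0.05495081,  0.00148693]), 'grip_force': 0.0, 'opening': 87.85417327433912}
side [[483.5728428    0.         318.9548483 ]
 [  0.         483.5728428  205.23845161]
 [  0.           0.           1.        ]] 0.007648369908182668 [[ 0.99775559  0.0668867  -0.00315569]
 [ 0.03382077 -0.54406147 -0.83836345]
 [-0.05779225  0.83637509 -0.54510253]] [-552.81375544  252.84780149  919.43950713]
top [[372.92165446   0.         318.97243301]
 [  0.         372.92165446 206.88723028]
 [  0.           0.           1.        ]] -0.07360313670597039 [[-0.01737307 -0.99975283 -0.01387272]
 [-0.98483786  0.01950582 -0.17237724]
 [ 0.17260523  0.01066766 -0.98493331]] [308.05082129 546.22812968 879.77097131]
```

View pics/side0.png

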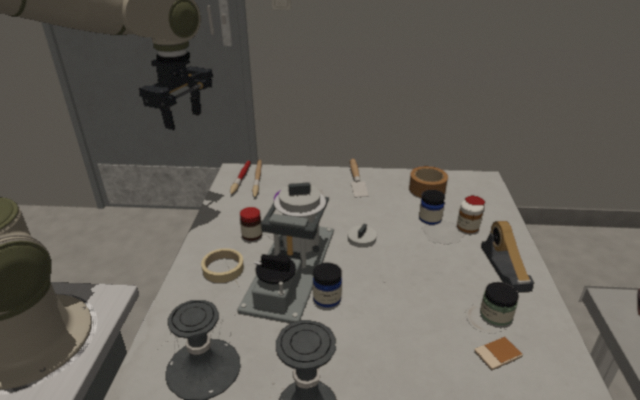

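View pics/top0.png

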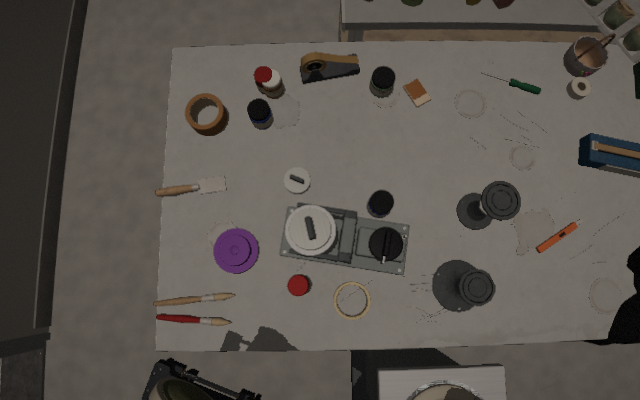

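The top view shows the hoist with the lids near (311,229) and the wheel near (386,245). The jars and tape are at (381,203), (298,285) and (352,300). I'll enlarge both views.

```bash
python3 - <<'E'
import cv2
a=cv2.imread("pics/top0.png")[190:280,270:420]; cv2.imwrite("pics/c1.png",cv2.resize(a,None,fx=5.333,fy=5.333,interpolation=2))
a=cv2.imread("pics/side0.png")[170:320,230:360]; cv2.imwrite("pics/c2.png",cv2.resize(a,None,fx=4,fy=4,interpolation=2))
E
cat > h.py <<'E'
import numpy as np, cv2
from rig import bot
def ray(s,u,v):
    d=(np.array([u,v])-s["K"][:2,2])/s["K"][0,0]; p=d.copy()
    for _ in range(20): p=d/(1+s["k1"]*(p@p))
    r=s["R"].T@np.array([p[0],p[1],1]); return -s["R"].T@s["t"],r
def atz(s,u,v,z):
    c,r=ray(s,u,v); return (c+r*(z-c[2])/r[2])[:2]
def proj(s,X):
    x=s["R"]@np.array(X,float)+s["t"]; p=x[:2]/x[2]; p=p*(1+s["k1"]*(p@p)); return p*s["K"][0,0]+s["K"][:2,2]
E
```

```text
(no output)
```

View pics/c1.png

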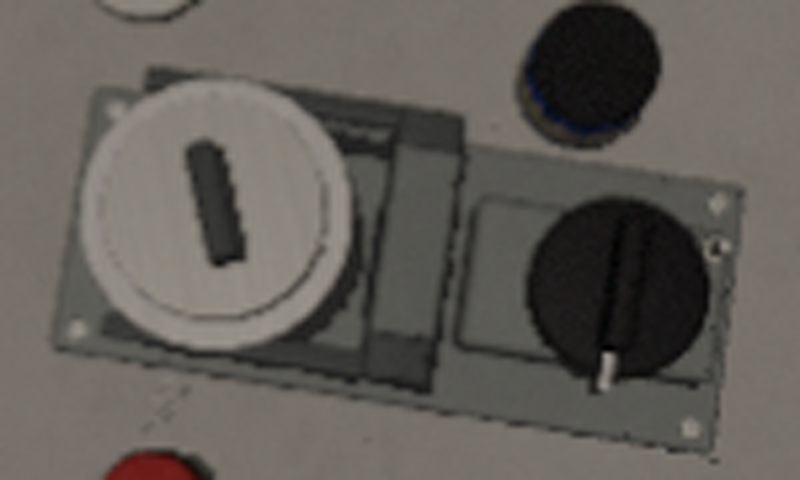

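View pics/c2.png

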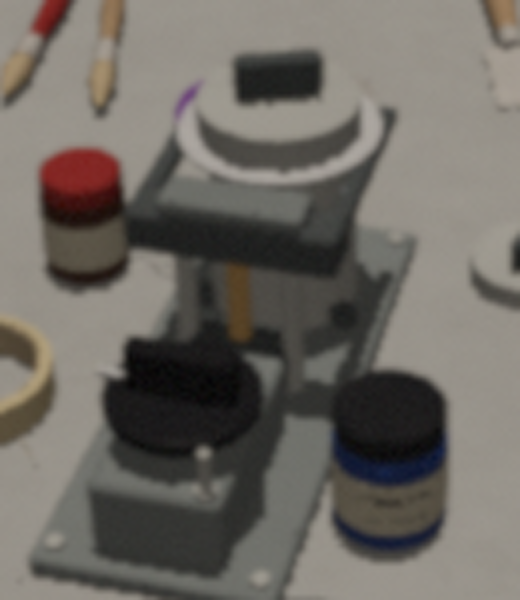

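```bash
python3 - <<'E'
from h import *
from scipy.optimize import least_squares
T=bot.snapshot("top");S=bot.snapshot("side")
t=lambda x,y:(270+x/5.333,190+y/5.333)
sd=lambda x,y:(230+x/4,170+y/4)
def tri(a,b):
    f=lambda X:np.r_[proj(T,X)-a,proj(S,X)-b]
    r=least_squares(f,[400,50,90]);return r.x,r.fun
post,res=tri(t(716,247),sd(204,453));print("post",post,res)
print("post@84",atz(T,*t(716,247),84),atz(S,*sd(204,453),84))
w=atz(T,*t(619,288),82);print("wheel top",w, "side", atz(S,*sd(183,395),80))
print("bar top ends",atz(T,*t(636,220),107),atz(T,*t(612,350),107))
print("bar side ends top",atz(S,*sd(135,343),107),atz(S,*sd(240,368),107))
p=atz(T,*t(606,372),84);print("ptr",p)
pa=np.arctan2(*(p-w)[::-1]);po=np.arctan2(*(post[:2]-w)[::-1])
print("ang ptr,post",pa,po,"needed cw",(pa-po)%(2*np.pi))
for z in (110,120,127): print("flange c",z,atz(T,*t(216,213),z))
for z in (150,160,170):print("handle",z,atz(T,*t(203,147),z),atz(T,*t(231,258),z),atz(S,*sd(277,62),z))
b=[atz(T,*t(*c),10) for c in((95,88),(742,188),(712,452),(52,348))];print("base",b,np.mean(b,0),[np.linalg.norm(b[i]-b[i-1]) for i in range(4)])
E
```

```text
post [473.47800032  96.10886921  79.38163051] [-0.20136905 -0.82565078 -0.68096974  0.08273786]
post@84 [471.08107823  96.73630547] [475.64007166  91.37520607]
wheel top [453.96952635 140.43658083] side [458.78894231 137.28517206]
bar top ends [481.44848368 135.87324704] [425.71767771 148.82344564]
bar side ends top [435.42714661 143.435395  ] [489.46444237 127.60889126]
ptr [417.08008805 148.16084015]
ang ptr,post 2.935185289999114 -1.1562085462533462 needed cw 4.09139383625246
flange c 110 [487.74008824 317.64595159]
flange c 120 [486.6137578  317.29843282]
flange c 127 [485.82532649 317.05516968]
handle 150 [510.79912455 321.26827438] [464.5656718  310.35397696] [486.42605366 346.30395168]
handle 160 [509.33455893 320.85924976] [463.66842503 310.07887888] [488.38058701 329.54724246]
handle 170 [507.86999332 320.45022513] [462.77117826 309.8037808 ] [490.33512036 312.79053324]
base [array([561.42347   , 379.41364167]), array([506.08294315,  66.47268726]), array([380.46418545,  87.68112319]), array([435.53534505, 400.50011232])] [470.87648591 233.51689111] [np.float64(127.64191806805195), np.float64(317.7964991246881), np.float64(127.39650717742076), np.float64(317.6295839167272)]
```

```bash
cat >> h.py <<'E'
from scipy.spatial.transform import Rotation as Ro
def goal(x,y,z,yaw):
    s=bot.state(); q=s["orientation"]; R=Ro.from_quat([*q[1:],q[0]])
    Rg=Ro.from_matrix(np.array([[np.cos(yaw),np.sin(yaw),0],[np.sin(yaw),-np.cos(yaw),0],[0,0,-1]]))
    d=np.array([x,y,z])-s["position"]
    print("t",round(s["time"],2),"pos",s["position"].round(1),"q",s["q"].round(2),"f",s["ft_force"].round(1),s["ft_torque"].round(2),"open",round(s["opening"],1),round(s["grip_force"],1))
    print("shift before turn",R.inv().apply(d).round(1),"turn",(R.inv()*Rg).as_rotvec().round(4),"shift after turn",Rg.inv().apply(d).round(1))
E
python3 -c "
from h import *
goal(455.5,140,140,2.91)"
```

```text
t 0.2 pos [188.2 490.  238.4] q [ 0.98  0.31  1.5   0.    1.33 -0.22] f [ 0.1 -0.5  0. ] [ 0.03 -0.02  0.03] open 88.7 0.0
shift before turn [-375.  -230.7   98.5] turn [-0.0007 -0.0002 -0.1352] shift after turn [-340.5 -279.3   98.4]
```

send_rows(commands=[0,0,0,0,0,-0.0676,40,0,0,0,0,0,-0.0676,40,-26.2,-21.5,0,0,0,0,40,-26.2,-21.5,0,0,0,0,40,-26.2,-21.5,0,0,0,0,40], squeeze=30)

```text
time: 0.62
position: [250.2, 408.2, 238.5]
orientation: [-0.0, 0.115, 0.993, -0.0]
ft_force: [1.2, -0.1, -0.5]
opening: 56.6
grip_force: 0.0
```

send_rows(commands=[-26.2,-21.5,0,0,0,0,40,-26.2,-21.5,0,0,0,0,40,-26.2,-21.5,0,0,0,0,40,-26.2,-21.5,0,0,0,0,40,-26.2,-21.5,0,0,0,0,40])

```text
time: 1.03
position: [353.5, 273.1, 238.7]
orientation: [0.0, 0.115, 0.993, 0.0]
ft_force: [-0.1, 0.3, -0.8]
opening: 40.2
grip_force: 0.0
```

send_rows(commands=[-26.2,-21.5,0,0,0,0,40,-26.2,-21.5,0,0,0,0,40,-26.2,-21.5,0,0,0,0,40,-26.2,-21.5,0,0,0,0,40,-26.2,-21.5,0,0,0,0,40])

```text
time: 1.45
position: [456.4, 138.3, 238.7]
orientation: [-0.0, 0.116, 0.993, 0.0]
ft_force: [0.6, 0.2, -0.3]
opening: 40.0
grip_force: 0.0
```

send_rows(commands=[0,0,30,0,0,0,40,0,0,30,0,0,0,40,0,0,30,0,0,0,40,0,0,0,0,0,0,40,0,0,0,0,0,0,40])

```text
time: 1.87
position: [455.3, 139.8, 148.6]
orientation: [-0.001, 0.116, 0.993, -0.0]
ft_force: [1.1, -0.1, 0.6]
opening: 40.2
grip_force: 0.0
```

```bash
python3 -c "
from h import *
goal(455.5,140,86,2.91)
s=bot.snapshot('side');t=bot.snapshot('top')
a=cv2.resize(s['color'][170:320,210:340],None,fx=4,fy=4,interpolation=2);b=cv2.resize(t['color'][175:325,310:410],None,fx=4,fy=4,interpolation=2)[:600,:]
a=a[:,:400]
cv2.imwrite('pics/v1.png',np.hstack([a,b[:,:400]])[:,:,::-1])
"
```

```text
t 1.87 pos [455.3 139.8 148.6] q [ 0.05  0.3   1.76 -0.    1.08 -1.29] f [ 1.1 -0.1  0.6] [ 0.03 -0.   -0.04] open 40.2 0.0
shift before turn [-0.3  0.3 62.6] turn [-0.0006 -0.0021 -0.    ] shift after turn [-0.1  0.2 62.6]
```

View pics/v1.png

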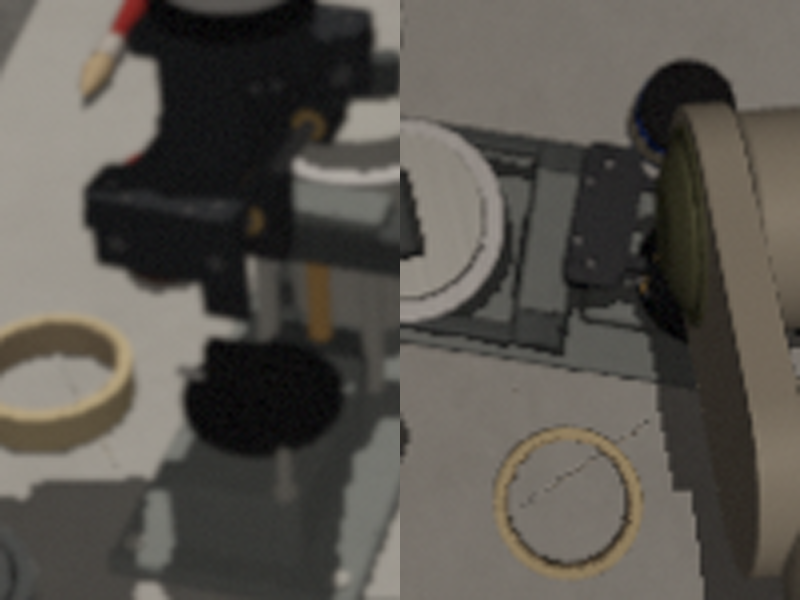

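Left pane: the gripper stands over the wheel with its fingers astride the bar, and the pointer and post are clear of it. I'll descend and grip.

send_rows(commands=[0,0,20,0,0,0,40,0,0,20,0,0,0,40,0,0,12,0,0,0,40,0,0,10,0,0,0,40,0,0,0,0,0,0,40])

```text
time: 2.38
position: [455.7, 140.0, 86.5]
orientation: [-0.0, 0.115, 0.993, -0.0]
ft_force: [0.5, 0.1, -0.9]
opening: 40.3
grip_force: 0.0
```

send_rows(commands=[0,0,0,0,0,0,10,0,0,0,0,0,0,10,0,0,0,0,0,0,10,0,0,0,0,0,0,10,0,0,0,0,0,0,10], squeeze=20)

```text
time: 2.8
position: [456.5, 141.0, 87.5]
orientation: [0.001, 0.116, 0.993, 0.001]
ft_force: [2.3, 11.1, -0.5]
opening: 13.9
grip_force: 20.0
```

```bash
python3 -c "
from h import *
goal(455.5,140,86,2.91)"
```

```text
t 2.8 pos [456.5 141.   87.5] q [ 0.05  0.4   1.82  0.    0.92 -1.29] f [ 2.3 11.1 -0.5] [ 1.66 -0.41  0.04] open 13.9 20.0
shift before turn [ 0.7 -1.3  1.5] turn [ 0.0033  0.0024 -0.0007] shift after turn [ 0.7 -1.2  1.5]
```

send_rows(commands=[0,1.2,0,0,0,0,10,0,0,0,0,0,0,10,0,0,0,0,0,0,10])

```text
time: 3.05
position: [456.5, 141.1, 87.5]
orientation: [0.001, 0.116, 0.993, 0.0]
ft_force: [-0.4, 0.7, 6.8]
opening: 13.8
grip_force: 20.0
```

```bash
python3 -c "
from h import *
goal(455.5,140,86,2.91)"
```

```text
t 3.05 pos [456.5 141.1  87.5] q [ 0.05  0.4   1.82  0.    0.92 -1.29] f [-0.4  0.7  6.8] [0.15 0.02 0.01] open 13.8 20.0
shift before turn [ 0.7 -1.3  1.5] turn [ 0.0006  0.0017 -0.    ] shift after turn [ 0.7 -1.3  1.5]
```

send_rows(commands=[0,0,0,0,0,0.08,10,0,0,0,0,0,0.1,10,0,0,0,0,0,0.1,10,0,0,0,0,0,0.1,10,0,0,0,0,0,0.1,10])

```text
time: 3.47
position: [456.7, 141.4, 87.5]
orientation: [0.001, 0.351, 0.936, 0.001]
ft_force: [1.7, 2.6, 5.0]
opening: 13.9
grip_force: 20.0
```

```bash
python3 -c "
from h import *
goal(456.5,141.1,87,2.43)"
```

```text
t 3.47 pos [456.7 141.4  87.5] q [ 0.05  0.4   1.82  0.    0.92 -0.8 ] f [1.7 2.6 5. ] [ 0.44 -0.16  0.06] open 13.9 20.0
shift before turn [-0.1 -0.3  0.5] turn [ 0.0021  0.0013 -0.005 ] shift after turn [-0.  -0.3  0.5]
```

send_rows(commands=[0,0,0,0,0,0.1,10,0,0,0,0,0,0.1,10,0,0,0,0,0,0.1,10,0,0,0,0,0,0.1,10,0,0,0,0,0,0.1,10])

```text
time: 3.88
position: [456.9, 141.5, 87.5]
orientation: [0.001, 0.571, 0.821, 0.001]
ft_force: [3.1, 5.1, 3.8]
opening: 13.7
grip_force: 20.0
```

send_rows(commands=[0,0,0,0,0,0.1,10,0,0,0,0,0,0.1,10,0,0,0,0,0,0.1,10,0,0,0,0,0,0.1,10,0,0,0,0,0,0.1,10])

```text
time: 4.3
position: [457.1, 141.5, 87.5]
orientation: [0.001, 0.757, 0.654, 0.002]
ft_force: [4.9, 4.9, 2.0]
opening: 13.6
grip_force: 20.0
```

```bash
python3 -c "
from h import *
goal(456.5,141.1,87,1.43)"
```

```text
t 4.3 pos [457.1 141.5  87.5] q [0.05 0.4  1.82 0.   0.92 0.2 ] f [4.9 4.9 2. ] [ 0.64 -0.49  0.04] open 13.6 20.0
shift before turn [-0.5 -0.6  0.5] turn [ 0.0034 -0.0016 -0.0051] shift after turn [-0.5 -0.6  0.5]
```

send_rows(commands=[0.5,0.5,0,0,0,0.1,10,0,0,0,0,0,0.1,10,0,0,0,0,0,0.1,10,0,0,0,0,0,0.1,10,0,0,0,0,0,0.1,10])

```text
time: 4.72
position: [457.4, 141.4, 87.5]
orientation: [0.001, 0.895, 0.446, 0.001]
ft_force: [2.4, -0.4, 4.5]
opening: 13.8
grip_force: 20.0
```

send_rows(commands=[0,0,0,0,0,0.1,10,0,0,0,0,0,0.1,10,0,0,0,0,0,0.1,10,0,0,0,0,0,0.1,10,0,0,0,0,0,0.1,10])

```text
time: 5.13
position: [457.6, 141.2, 87.5]
orientation: [0.0, 0.977, 0.211, 0.001]
ft_force: [3.0, -0.7, 4.1]
opening: 13.7
grip_force: 20.0
```

send_rows(commands=[0,0,0,0,0,0.1,10,0,0,0,0,0,0.1,10,0,0,0,0,0,0.1,10,0,0,0,0,0,0.1,10,0,0,0,0,0,0.1,10])

```text
time: 5.55
position: [457.6, 140.9, 87.5]
orientation: [0.0, 0.999, -0.037, 0.002]
ft_force: [2.2, -4.4, 3.7]
opening: 14.0
grip_force: 20.0
```

```bash
python3 -c "
from h import *
goal(456.5,141.1,87,-0.07)
s=bot.snapshot('side');t=bot.snapshot('top')
a=cv2.resize(s['color'][160:310,230:330],None,fx=4,fy=4,interpolation=2);b=cv2.resize(t['color'][175:325,280:380],None,fx=4,fy=4,interpolation=2)
cv2.imwrite('pics/v2.png',np.hstack([a,b])[:,:,::-1])
"
```

```text
t 5.55 pos [457.6 140.9  87.5] q [ 0.05  0.4   1.82 -0.    0.92  1.7 ] f [ 2.2 -4.4  3.7] [-0.45 -0.21  0.03] open 14.0 20.0
shift before turn [-1.1 -0.1  0.5] turn [ 0.0005 -0.003  -0.0049] shift after turn [-1.1 -0.1  0.5]
```

View pics/v2.png

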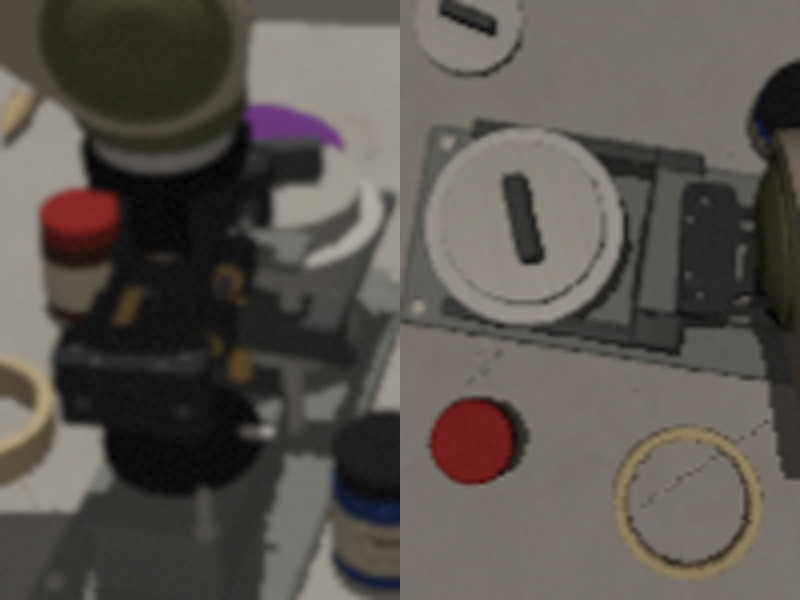

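The pointer now lies at the far (+x) side and the fork has come down. About 1.13 rad remain.

send_rows(commands=[0,0,0,0,0,0.1,10,0,0,0,0,0,0.1,10,0,0,0,0,0,0.1,10,0,0,0,0,0,0.1,10,0,0,0,0,0,0.1,10])

```text
time: 6.07
position: [457.5, 140.7, 87.5]
orientation: [0.0, 0.959, -0.282, 0.001]
ft_force: [3.2, -5.9, 5.9]
opening: 13.7
grip_force: 20.0
```

send_rows(commands=[0,0,0,0,0,0.1,10,0,0,0,0,0,0.1,10,0,0,0,0,0,0.1,10,0,0,0,0,0,0.1,10,0,0,0,0,0,0.1,10])

```text
time: 6.48
position: [457.3, 140.6, 87.5]
orientation: [0.0, 0.86, -0.51, 0.001]
ft_force: [0.9, -8.2, 7.5]
opening: 13.7
grip_force: 20.0
```

send_rows(commands=[0,0,0,0,0,0.07,10,0,0,0,0,0,0.06,10,0,0,0,0,0,0,10])

```text
time: 6.73
position: [457.2, 140.5, 87.5]
orientation: [0.0, 0.825, -0.565, 0.001]
ft_force: [-0.5, -8.7, 7.5]
opening: 14.0
grip_force: 20.0
```

```bash
python3 -c "
from h import *
goal(456.5,141.1,87,-1.22)
s=bot.snapshot('side');t=bot.snapshot('top')
a=cv2.resize(s['color'][160:310,230:330],None,fx=4,fy=4,interpolation=2);b=cv2.resize(t['color'][175:325,280:380],None,fx=4,fy=4,interpolation=2)
cv2.imwrite('pics/v3.png',np.hstack([a,b])[:,:,::-1])
"
```

```text
t 6.73 pos [457.2 140.5  87.5] q [ 0.05  0.4   1.82 -0.    0.92  2.83] f [-0.5 -8.7  7.5] [-1.1   0.03 -0.07] open 14.0 20.0
shift before turn [-0.8  0.5  0.5] turn [-0.0011 -0.0022  0.0202] shift after turn [-0.8  0.5  0.5]
```

View pics/v3.png

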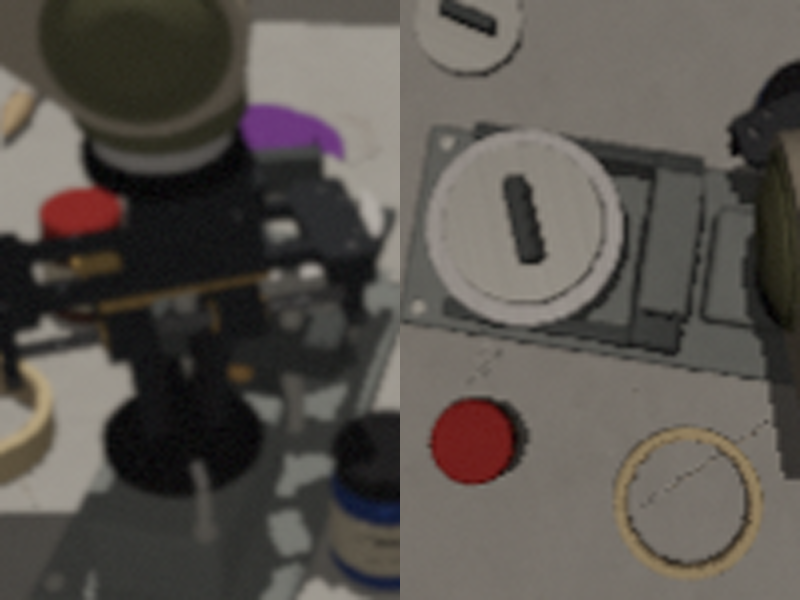

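The pointer appears merged with the post at (200,470) in the left pane. I'll release, rise and check.

send_rows(commands=[0,0,0,0,0,0,40,0,0,0,0,0,0,40,0,0,0,0,0,0,40,0,0,-15,0,0,0,40,0,0,-30,0,0,0,40])

```text
time: 7.25
position: [454.5, 141.5, 129.6]
orientation: [0.002, 0.826, -0.564, -0.003]
ft_force: [-0.3, -0.3, -0.9]
opening: 39.8
grip_force: 0.0
```

send_rows(commands=[0,0,-40,0,0,0,40,0,0,-40,0,0,0,40,0,0,-40,0,0,0,40,0,0,0,0,0,-0.12,40,0,0,0,0,0,-0.12,40])

```text
time: 7.67
position: [456.9, 141.7, 253.7]
orientation: [-0.001, 0.889, -0.459, 0.002]
ft_force: [0.0, -0.2, -1.1]
opening: 39.8
grip_force: 0.0
```

```bash
python3 -c "
from h import *
goal(488,318,235,0.232)
goal(488,318,235,0.232-np.pi)
"
```

```text
t 7.67 pos [456.9 141.7 253.7] q [0.06 0.2  1.61 0.   1.33 2.58] f [ 0.  -0.2 -1.1] [ 0.06  0.15 -0.04] open 39.8 0.0
shift before turn [-125.7 -127.3   18.9] turn [-0.0019 -0.0037 -1.1852] shift after turn [  70.7 -164.4   18.7]
t 7.67 pos [456.9 141.7 253.7] q [0.06 0.2  1.61 0.   1.33 2.58] f [ 0.  -0.2 -1.1] [ 0.06  0.15 -0.04] open 39.8 0.0
shift before turn [-125.7 -127.3   18.9] turn [-0.0041  0.0022  1.9564] shift after turn [-70.7 164.4  18.7]
```

send_rows(commands=[0,0,0,0,0,-0.1185,40,0,0,0,0,0,-0.1185,40,0,0,0,0,0,-0.1185,40,0,0,0,0,0,-0.1185,40,0,0,0,0,0,-0.1185,40])

```text
time: 8.08
position: [456.2, 141.7, 251.4]
orientation: [-0.0, 0.984, -0.179, -0.0]
ft_force: [-0.0, -1.4, -0.3]
opening: 40.0
grip_force: 0.0
```

send_rows(commands=[0,0,0,0,0,-0.1185,40,0,0,0,0,0,-0.1185,40,0,0,0,0,0,-0.1185,40,0,0,0,0,0,-0.1185,40,0,0,0,0,0,-0.1185,40])

```text
time: 8.5
position: [456.2, 141.7, 251.4]
orientation: [-0.0, 0.993, 0.116, -0.0]
ft_force: [1.0, 0.5, -0.5]
opening: 40.1
grip_force: 0.0
```

send_rows(commands=[14.1,-33,0,0,0,0,40,14.1,-33,0,0,0,0,40,14.1,-33,0,0,0,0,40,14.1,-33,0,0,0,0,40,14.1,-33,0,0,0,0,40])

```text
time: 8.92
position: [488.0, 320.0, 251.3]
orientation: [0.0, 0.994, 0.113, -0.0]
ft_force: [0.6, -0.9, 0.7]
opening: 40.1
grip_force: 0.0
```

```bash
python3 -c "
from h import *
s=bot.snapshot('side');t=bot.snapshot('top')
e=[atz(t,280+(x)/4,175+y/4,136) for x,y in((115,177),(133,262))]
print(e,np.mean(e,0),atz(t,280+124/4,175+225/4,92))
goal(488,318,180,0.232)
a=cv2.resize(s['color'][160:310,240:340],None,fx=4,fy=4,interpolation=2);b=cv2.resize(t['color'][175:325,320:420],None,fx=4,fy=4,interpolation=2)
cv2.imwrite('pics/v4.png',np.hstack([a,b])[:,:,::-1])
"
```

```text
[array([508.99664143, 320.34978092]), array([461.09946425, 310.95479584])] [485.04805284 315.65228838] [486.65050005 317.14374221]
t 9.02 pos [487.8 321.9 250.4] q [0.38 0.44 1.29 0.   1.42 1.72] f [ 0.5 -0.3  0.3] [ 0.01  0.23 -0.01] open 39.8 0.0
shift before turn [-0.6  3.9 70.4] turn [-0.0008  0.0016 -0.0016] shift after turn [-0.7  3.8 70.4]
```

View pics/v4.png

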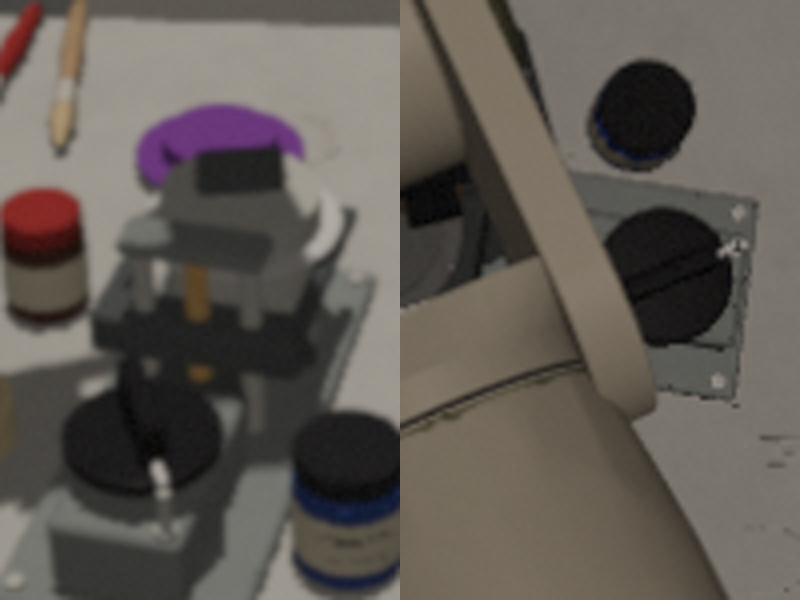

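The pointer is in line with the post in both panes (left 160,480, right 735,245), and the lids are seated. Next is the outer lid's bar.

send_rows(commands=[-0.5,4,30,0,0,0,40,0,0,30,0,0,0,40,0,0,30,0,0,0,40,0,0,25,0,0,0,40,0,0,0,0,0,0,40])

```text
time: 9.43
position: [486.4, 312.6, 131.8]
orientation: [0.001, 0.994, 0.112, -0.005]
ft_force: [-0.0, -0.7, 0.3]
opening: 39.7
grip_force: 0.0
```

```bash
python3 -c "
from h import *
goal(487.5,317.5,114,0.22)"
```

```text
t 9.43 pos [486.4 312.6 131.8] q [0.37 0.53 1.46 0.   1.15 1.71] f [-0.  -0.7  0.3] [-0.06  0.19 -0.06] open 39.7 0.0
shift before turn [ 2.4 -4.6 17.8] turn [0.0014 0.0093 0.0053] shift after turn [ 2.2 -4.6 17.8]
```

send_rows(commands=[0,0,0,0,0,0,40,0,0,0,0,0,0,40,0,0,0,0,0,0,40])

```text
time: 9.68
position: [489.6, 314.2, 138.7]
orientation: [-0.0, 0.994, 0.112, 0.002]
ft_force: [-0.0, 0.2, -1.0]
opening: 40.2
grip_force: 0.0
```

```bash
python3 -c "
from h import *
goal(487.5,317.5,114,0.22)"
```

```text
t 9.68 pos [489.6 314.2 138.7] q [0.37 0.53 1.46 0.   1.16 1.71] f [-0.   0.2 -1. ] [-0.04  0.13 -0.  ] open 40.2 0.0
shift before turn [-1.4 -3.7 24.7] turn [-0.0005 -0.0032  0.0052] shift after turn [-1.3 -3.7 24.7]
```

send_rows(commands=[-0.6,-1.8,0,0,0,0,40,-0.6,-1.8,4,0,0,0,40,0,0,5,0,0,0,40,0,0,4,0,0,0,40,0,0,0,0,0,0,40])

```text
time: 10.1
position: [486.3, 317.1, 122.6]
orientation: [0.0, 0.994, 0.112, -0.001]
ft_force: [0.4, -0.6, -0.2]
opening: 39.8
grip_force: 0.0
```

send_rows(commands=[0,0,0,0,0,0,40,0,0,0,0,0,0,40])

```text
time: 10.27
position: [486.9, 317.2, 123.7]
orientation: [0.0, 0.994, 0.112, 0.0]
ft_force: [-0.1, -0.9, -1.0]
opening: 40.0
grip_force: 0.0
```

```bash
python3 -c "
from h import *
goal(487.5,317.5,114,0.22)"
```

```text
t 10.27 pos [486.9 317.2 123.7] q [ 0.38  0.54  1.47 -0.    1.13  1.72] f [-0.1 -0.9 -1. ] [-0.07  0.21 -0.  ] open 40.0 0.0
shift before turn [ 0.6 -0.1  9.7] turn [ 0.    -0.     0.005] shift after turn [ 0.6 -0.1  9.7]
```

Settled. Lower 9.5 mm and close gently.

send_rows(commands=[0.5,0,4,0,0,0,40,0,0,3.5,0,0,0,40,0,0,2,0,0,0,40,0,0,0,0,0,0,40,0,0,0,0,0,0,40])

```text
time: 10.68
position: [487.3, 317.3, 114.0]
orientation: [0.0, 0.994, 0.112, -0.0]
ft_force: [-0.8, -0.5, -0.3]
opening: 40.3
grip_force: 0.0
```

send_rows(commands=[0,0,0,0,0,0,22,0,0,0,0,0,0,18,0,0,0,0,0,0,14,0,0,0,0,0,0,10,0,0,0,0,0,0,10], squeeze=15)

```text
time: 11.1
position: [487.3, 317.4, 114.3]
orientation: [-0.0, 0.994, 0.112, 0.0]
ft_force: [-0.3, 0.1, 0.9]
opening: 14.3
grip_force: 14.9
```

```bash
python3 -c "
from h import *
goal(487.5,317.5,114,0.22)"
```

```text
t 11.1 pos [487.3 317.4 114.3] q [ 0.38  0.56  1.48 -0.    1.11  1.72] f [-0.3  0.1  0.9] [0.02 0.18 0.05] open 14.3 14.9
shift before turn [ 0.2 -0.1  0.3] turn [ 0.     -0.0001  0.0051] shift after turn [ 0.2 -0.1  0.3]
```

send_rows(commands=[0,0,0,0,0,0,10,0,0,-2,0,0,0,10,0,0,-3,0,0,0,10,0,0,-4,0,0,0,10,0,0,-4,0,0,0,10], squeeze=25)

```text
time: 11.52
position: [487.3, 317.4, 127.6]
orientation: [0.0, 0.994, 0.112, -0.0]
ft_force: [-0.2, -0.5, -2.2]
opening: 13.5
grip_force: 24.9
```

send_rows(commands=[0,0,-4,0,0,0,10,0,0,-5,0,0,0,10,0,0,-6,0,0,0,10,0,0,-7,0,0,0,10,0,0,-8,0,0,0,10])

```text
time: 11.93
position: [487.3, 317.3, 157.9]
orientation: [0.0, 0.994, 0.112, -0.0]
ft_force: [-0.7, -0.6, -0.8]
opening: 14.0
grip_force: 24.9
```

send_rows(commands=[0,0,-9,0,0,0,10,0,0,-9,0,0,0,10,0,0,-9,0,0,0,10,0,0,-9,0,0,0,10,0,0,-9,0,0,0,10])

```text
time: 12.35
position: [487.3, 317.4, 203.3]
orientation: [-0.0, 0.994, 0.112, 0.0]
ft_force: [0.8, 0.3, -1.6]
opening: 13.4
grip_force: 24.9
```

send_rows(commands=[0,0,-6,0,0,0,10,0,0,-4,0,0,0,10,0,0,-2,0,0,0,10,0,0,0,0,0,0,10,0,0,0,0,0,0,10])

```text
time: 12.77
position: [487.2, 317.3, 213.9]
orientation: [0.0, 0.994, 0.112, -0.0]
ft_force: [-0.6, -0.3, -2.3]
opening: 14.0
grip_force: 24.9
```

send_rows(commands=[0,0,0,0,0,0,10,0,0,0,0,0,0,10,0,0,0,0,0,0,10,0,0,0,0,0,0,10,0,0,0,0,0,0,10])

```text
time: 13.18
position: [487.3, 317.4, 214.2]
orientation: [0.0, 0.994, 0.112, -0.0]
ft_force: [0.2, 0.5, -2.2]
opening: 13.7
grip_force: 24.9
```

```bash
python3 -c "
from h import *
goal(487.5,317.5,214,0.22)
s=bot.snapshot('side')
cv2.imwrite('pics/v5.png',cv2.resize(s['color'][130:310,230:370],None,fx=3.33,fy=3.33,interpolation=2)[:,:,::-1])
"
```

```text
t 13.18 pos [487.3 317.4 214.2] q [ 0.38  0.46  1.36 -0.    1.33  1.72] f [ 0.2  0.5 -2.2] [-0.    0.14  0.  ] open 13.7 24.9
shift before turn [ 0.2 -0.1  0.2] turn [0.     0.0001 0.005 ] shift after turn [ 0.2 -0.1  0.2]
```

View pics/v5.png

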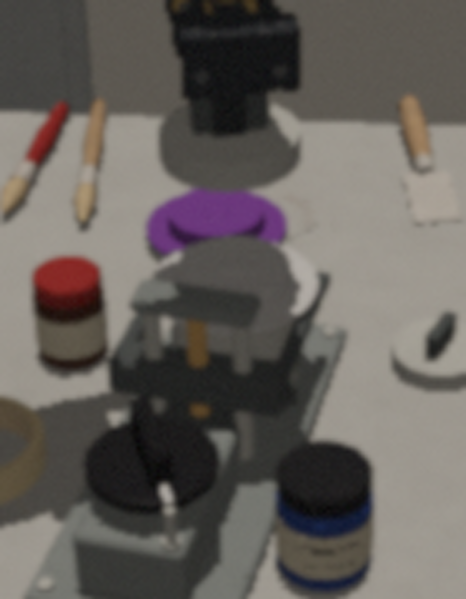

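The outer lid hangs level at (230,140). The inner lid is still on the tin at (240,270), and the pointer is at the post (168,510). I'm handing in.

```bash
python3 -c "
from rig import bot
print(bot.job_done())"
```

```text
the job is handed in; nothing more can be done
None
```

I've handed the job in; it returned no verdict. The last picture shows the pointer at the index post, the inner lid still on the tin, and the outer lid held level about 10 cm above it. The jars and tape weren't touched.

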